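Seat a lens barrel in its sprung V cradle and hold it down

TASK

Clear the two pink packing chunks into the yellow scrap bin first (one stands in the middle of the V cradle), leaving the gold horn, the white dispenser bottle and the connector box where they are. Then lay the lens barrel lengthwise in both vees, centred along the cradle, either way round, and press it down with the gripper until the sprung cradle has sunk about halfway, never onto its bottom stop. Finish while still holding it pressed there, bearing on both sloping sides of both vees: a stiff grip that is a little off to one side would lift it off the other side, so let it settle into the vees before you press.

Things in the scene. Friction and masses are not known exactly. Their poses are not given: they have to be found in the camera images.
- lens: Lens barrel: silver-grey cylinder 40 mm diameter, 120 mm long, thin gold rings, dark blue glass at one end, about 0.25 kg. Origin at its centre on its axis; its x axis runs along the barrel. It starts lying in the nest, its axis parallel to the nest's x and 28 mm above the table.
- nest: Fixed black rest plate 150 x 76 x 8 mm. Four corner blocks, 22 mm long, tops 18 mm above the table, stand 18 to 32 mm to each side of the barrel's axis and keep it from rolling; the middle 82 mm of the length has no blocks, so fingers can straddle the barrel there down to 8 mm above the table. Origin: centre of the underside, x along the barrel.
- station: Fixed gold base plate 150 x 110 x 12 mm. Origin: centre of its underside on the table, x along the groove. Above it on springs the gold cradle plate (136 x 90 mm), top 36 mm above the table unloaded, with two white 90-degree vees, each 22 mm long along x, centred at x = +-45 mm, 62 mm wide, tops 73 mm above the table; the 68 mm between them is bare and leaves room for fingers.
- seat (a point): Where the lens barrel's centre comes to lie when it is seated: middle of the cradle, 40 mm above the cradle plate (76 mm above the table when unloaded). It sinks with the cradle. x along the groove, y across, z up.
- cradle (a joint): How far the sprung cradle has sunk, m: 0 up, 0.014 bottomed out. The spring is preloaded: it starts to sink at about 4 N of load (the lens's weight alone does not sink it), then 1 N per mm, about 11 N at halfway (0.007) and 18 N at the bottom.
- bin: Fixed yellow open scrap bin 170 x 170 x 60 mm, walls and floor 5 mm. Origin at the centre of its underside.
- chunk_a: Pink rigid packing chunk standing on the cradle plate between the vees, in the way of the lens. 38 mm tall, 28 mm wide along its y (flat side faces over the full height); the lower 24 mm are 36 mm long along its x, the upper 14 mm are 22 mm long, 7 mm off-centre. 20 g. Origin: centre of its underside.
- chunk_b: Pink rigid packing chunk of the same size, standing on the table beyond the cradle. Origin at the centre of its underside.
- horn: Bystander: gold horn antenna on a 44 mm square foot, mouth 60 mm across, 89 mm tall. Origin at the centre of its underside.
- dispenser: Bystander: white dispenser bottle with a blue cap, 52 mm diameter, 100 mm tall. Origin at the centre of its underside.
- connector: Bystander: aluminium connector box 60 x 40 x 22 mm with three gold studs, 32 mm tall in all. Origin at the centre of its underside.

How it is judged:
On the way, in this order (a step that is already met when the one before it is completed fails the run):
1. both pink chunks lie in the scrap bin, let go, before the lens goes into the vees (x of chunk_a in the frame of bin between -0.08 and 0.08 m and y of chunk_a in the frame of bin between -0.08 and 0.08 m and z of each of chunk_a, chunk_b in the frame of bin below 0.055 m and linear speed of each of chunk_a, chunk_b below 0.05 m/s and contact force between each of chunk_a, chunk_b and the fingers below 0.1 N and x of chunk_b in the frame of bin between -0.08 and 0.08 m and y of chunk_b in the frame of bin between -0.08 and 0.08 m), for 0.2 s.
2. the lens barrel lies lengthwise in both vees (x of lens in the frame of seat between -0.012 and 0.012 m and y of lens in the frame of seat between -0.003 and 0.003 m and z of lens in the frame of seat between -0.003 and 0.003 m and angle between the x axis of lens and the x axis of seat, either way round below 0.06 rad), for 0.2 s.
At the end, for the whole second after the job is handed in: Both chunks in the bin, let go. Lens in the vees: centre within 12 mm along and 3 mm across and in height, axis within 0.06 rad. The gripper presses it (over 2 N), over 1 N on each of the four vee faces, cradle sunk 3.5 to 10.5 mm of its 14 mm (all of step 1 and all of step 2 and value of joint cradle between 0.0035 and 0.0105 m and contact force between lens and cradle_c0 above 1 N and contact force between lens and cradle_c1 above 1 N and contact force between lens and cradle_c2 above 1 N and contact force between lens and cradle_c3 above 1 N and contact force between lens and the fingers above 2 N); the arm keeps its last pose, push and grip.
It fails at once if the cradle is pressed onto its bottom stop (over 13.3 mm) (value of joint cradle above 0.0133 m).
It fails at once if the horn is moved more than 30 mm (distance of horn from where it was at the start of the episode above 0.03 m).
It fails at once if the dispenser is moved more than 30 mm (distance of dispenser from where it was at the start of the episode above 0.03 m).
It fails at once if the connector is moved more than 30 mm (distance of connector from where it was at the start of the episode above 0.03 m).
It also fails if it takes over 72 s, if anything falls off the work surface, if the arm or the gripper's body presses on something with over 40 N, if the wrist force passes 120 N, or if a joint passes its speed limit or range.

ROBOT

A 7-joint arm with a two-finger parallel gripper is mounted at the origin on the work surface. World frame = base frame: x ahead of the robot, y to its left, z up, the work surface at z = 0. Lengths are in m, angles in rad, forces in N, time in s.
With the tool pointing down it reaches from about 0.4 to 0.925 m from the base axis. Payload 4.1 kg.
Tool frame: the origin (TCP) lies between the finger pads; the fingertips stand ctrl.tips_ahead ahead of it and the grasp point (between the pads) lies 3 mm ahead of it (ctrl.tips_ahead is the distance from the TCP to the fingertips, in m); z points along the fingers, y is the line along which they close (so a half turn about z gives the same grasp; the last joint's range is limited). The gripper opens to 85 mm and grips with 20 to 120 N. Pads are 22 mm wide; open, the fingers measure 114 mm over their backs; the gripper's body (76 mm by 85 mm) begins 54 mm behind the grasp point. The pads swing forward as they close: fully open they stand 13 mm farther back than shut.
Start: joints at [-1.433, 0.398, 0.045, 1.537, -0.019, 1.207, -0.051], TCP at [0.152, 0.632, 0.253] pointing down, gripper open.
Joint ranges: [-2.82, 2.82], [-0.49, 2.23], [-1.37, 1.46], [0, 2.46], [-1.36, 4.5], [0.23, 2], [-2.94, 2.94]. Speed limits (rad/s): [2.57, 2.57, 3.14, 3.14, 3.14, 3.14, 3.14].

INTERFACE

Orientations are given as a unit quaternion [w, x, y, z].
In Python, from cell import ctrl gives the robot as it stands.
- The arm moves only by the shell command python3 jog.py 'ROWS' [OPENING] [FORCE]. ROWS is rows parted by semicolons, their numbers by spaces, 1 to 12 of them, each of 6 numbers: dx, dy, dz in m, then a rotation vector rx, ry, rz in rad; each row is the pose to reach, as a shift and turn from the pose commanded when the command began, along the tool's axes at that moment; what a row does not reach only later rows make up. A row lasts 1/12 s, in which the tool goes at most 0.0417 m and 0.125 rad, less where a joint would pass 70% of its speed; a pose out of reach is approached as far as the arm can. OPENING is the opening from 0.0 (shut) to 1.0 (fully open), set as the command begins (- or left out keeps the last). The fingers move at their own pace and stop on an object; FORCE is the grip in N (left out, the last holds). Time passes only in rows, so rows that do not move let the fingers close. It prints the time, the measured TCP pose, the force, the opening and the grip force at its end.
- ctrl.observe(): the state, without advancing time (a new reading comes with each control period).
- ctrl.grab_frame(name): name is "scene" or "top" or "wrist"; returns a dict with "img" (420x560x3 uint8, red, green, blue), "intrinsics" (3x3 intrinsics, pixels), "rvec" (rotation vector, rad) and "tvec" (3), from world to camera coordinates, as OpenCV has them. Camera axes: x right, y down, z forward; pixel columns grow to the right and rows downward; lengths in m; the calibration is good to about 2 mm. The wrist camera is an equidistant fisheye: a pixel r from the principal point sees the ray r / f radians off the axis. A picture is of the moment at which its call begins. There is no depth.
- ctrl.sign_off(): hands the job in; it is judged then, once.
The state is a dict: "t": time; "joint_pos": joint angles; "joint_velocities": joint speeds; "tau": joint torques, N m; "tool_pos": TCP position; "orientation": TCP orientation; "force": force on the tool from outside, world axes, zero at the start; "ft_torque": the same for the moment, N m; "gripper_width": opening from 0.0 (shut) to 1.0 (fully open); "gripper_force": force on a finger pad.
Only numpy, scipy, OpenCV 4.12 (cv2) and the standard library are available. Lean on these libraries where they do the work, as an engineer would, in place of code of your own. Each camera call takes 0.05 s, during which the arm holds its last target. There are 200 camera calls.

## Working session

There is one attempt and no reset: what is moved stays moved. The work goes in short steps, Python scripts to look and compute and a shell command to move; the robot and the scene stay as the last step left them, time stands still between calls to the robot, and variables do not carry over. Pictures are saved under pics/ and viewed, at most 10 in all, crops included, and the job is handed in when it is done.

```bash
ls; mkdir -p pics; python3 - <<'E'
from cell import ctrl
import cv2
o=ctrl.observe(); print({k:o[k] for k in('t','tool_pos','orientation','gripper_width')},ctrl.tips_ahead)
for n in("scene","top","wrist"):
    f=ctrl.grab_frame(n); cv2.imwrite(f"pics/{n}0.png",f["img"][:,:,::-1]); print(n,f["intrinsics"],f["rvec"],f["tvec"])
E
```

```text
cell.py
jog.py
pics
{'t': 0.0, 'tool_pos': array([0.15232022, 0.63127788, 0.25224514]), 'orientation': array([-4.83798040e-05,  1.18079745e-01,  9.93003620e-01, -9.90945267e-04]), 'gripper_width': 0.996432732001021} 0.022
scene [[470.40248943   0.         278.42122189]
 [  0.         470.40248943 211.65438069]
 [  0.           0.           1.        ]] [ 0.89958934  2.71308293 -0.75864785] [ 0.48048042 -0.28024316  1.22475452]
top [[437.58779991   0.         275.15064962]
 [  0.         437.58779991 213.89770674]
 [  0.           0.           1.        ]] [ 2.16220343 -2.15941528  0.17521319] [-0.00535818  0.64816278  0.97554915]
wrist [[325.1922621    0.         284.05795226]
 [  0.         325.1922621  211.1494664 ]
 [  0.           0.           1.        ]] [-2.27496666 -1.79399394 -0.2623291 ] [-0.64852516 -0.03839518  0.3789991 ]
```

View pics/scene0.png

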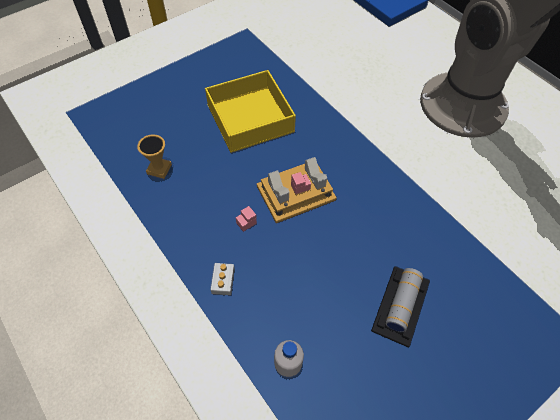

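View pics/top0.png

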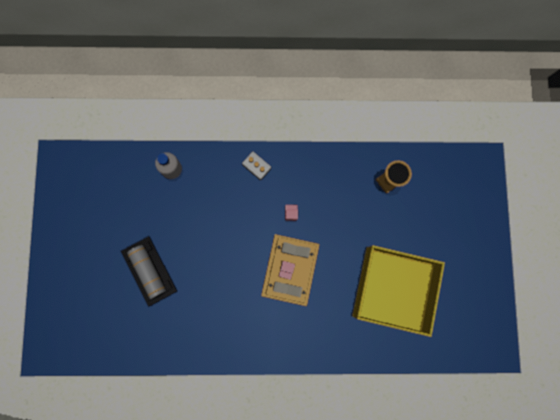

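The scene view shows the bin (250,108), horn (152,155), station (297,190) with chunk_a (300,182) and chunk_b (246,218) beyond it. It also shows the connector (222,278), dispenser (289,358), and lens in its nest (403,302). In the top view: bin (400,290), horn (395,175), station (291,270), chunk_a (287,270), chunk_b (291,212), connector (257,165), dispenser (168,165), lens (148,270).

```bash
cat > h.py <<'E'
import numpy as np, cv2
from cell import ctrl
def cam(f): return cv2.Rodrigues(f["rvec"])[0], np.array(f["tvec"]).ravel(), f["intrinsics"]
def ray(f,uv,fish=False):
    R,t,K=cam(f); uv=np.array(uv,float).reshape(-1,2)
    x=(uv-[K[0,2],K[1,2]])/K[0,0]
    if fish:
        r=np.linalg.norm(x,axis=1,keepdims=True)+1e-12; d=np.hstack([x/r*np.sin(r),np.cos(r)])
    else: d=np.hstack([x,np.ones((len(x),1))])
    return -R.T@t, d@R
def plane(f,uv,z,fish=False):
    c,d=ray(f,uv,fish); return c+d*((z-c[2])/d[:,2:])
def proj(f,P):
    R,t,K=cam(f); return cv2.projectPoints(np.array(P,float).reshape(-1,1,3),R,t,K,None)[0].reshape(-1,2)
def blobs(f,lo,hi,amin=20):
    hsv=cv2.cvtColor(f["img"],cv2.COLOR_RGB2HSV); m=cv2.inRange(hsv,lo,hi)
    cs=cv2.findContours(m,cv2.RETR_EXTERNAL,cv2.CHAIN_APPROX_NONE)[0]
    return sorted([c for c in cs if cv2.contourArea(c)>amin],key=cv2.contourArea,reverse=True)
def rect(f,c,z,fish=False):
    p=plane(f,c.reshape(-1,2),z,fish)[:,:2].astype(np.float32)
    (x,y),(w,h),a=cv2.minAreaRect(p*1000); 
    if w<h: w,h,a=h,w,a+90
    return np.round([x,y,w,h,(a+90)%180-90],1)
E
python3 - <<'E'
from h import *
f=ctrl.grab_frame("top"); g=ctrl.grab_frame("scene")
print("base px",proj(f,[0,0,0]),proj(g,[0,0,0]), "tcp",proj(f,[.152,.632,.25]))
for n,F in(("top",f),("scene",g)):
  for nm,lo,hi,z in(("pink",(160,60,90),(179,255,255),.03),("pink2",(0,60,90),(6,200,255),.03),("yellow",(22,150,60),(32,255,255),.06),("gold",(10,120,90),(21,255,255),.012),("black",(0,0,0),(179,255,40),.008)):
    for c in blobs(F,lo,hi)[:5]:
        u=c.reshape(-1,2).mean(0); 
        r=rect(F,c,z)
        if abs(r[0])<1200 and r[2]<300: print(n,nm,u.round(),r)
for n,s in(("top",(slice(220,320),slice(110,330))),("scene",(slice(140,350),slice(220,440)))):
  F=f if n=="top" else g
  cv2.imwrite(f"pics/{n}c.png",cv2.resize(F["img"][s][:,:,::-1],None,fx=3.6 if n=="top" else 2.8,fy=3.6 if n=="top" else 2.8,interpolation=cv2.INTER_CUBIC))
E
```

```text
base px [[272.74721087 504.634597  ]] [[462.96366019 104.0188689 ]] tcp [[-101.21465619  488.96145466]]
top pink [286. 270.] [519.2 -30.8  34.2  27.1 -14.5]
top pink [291. 212.] [ 6.55e+02 -4.25e+01  3.36e+01  2.85e+01 -2.00e-01]
top yellow [400. 291.] [ 473.7 -286.3  171.   167.2   76.7]
top gold [290. 270.] [520.1 -40.6 146.3 106.9 -12.4]
top gold [398. 173.] [ 754.5 -306.5   63.1   58.7  -45.7]
top black [149. 271.] [517.4 293.2 146.3  73.1  28.6]
top black [398. 173.] [ 756.1 -308.5   45.9   44.7   -2.1]
top black [554.  80.] [1006.5 -720.2   48.9   28.6   -5.2]
scene pink [246. 218.] [ 6.607e+02 -3.690e+01  4.470e+01  4.470e+01 -3.000e-01]
scene pink [300. 182.] [508.1 -41.4  51.6  39.4  70.7]
scene yellow [249. 110.] [ 486.9 -266.3  213.5  180.6   76.4]
scene yellow [156.  11.] [ 484.3 -720.8  110.8   38.8   69.4]
scene gold [294. 193.] [521.7 -39.6 153.3 119.  -12.3]
scene gold [151. 145.] [ 722.2 -346.4   64.4   62.3   53.8]
scene gold [158. 169.] [ 738.7 -282.3   44.1   42.7   34.9]
scene black [483.  27.] [-277.2 -173.9  208.1   95.2   39.3]
scene black [116.  19.] [ 569.4 -831.2  197.7   43.9   75. ]
scene black [88. 23.] [ 644.7 -861.5  244.1   32.7   78.3]
scene black [151. 145.] [ 721.4 -351.6   50.6   49.3  -36.2]
```

View pics/topc.png

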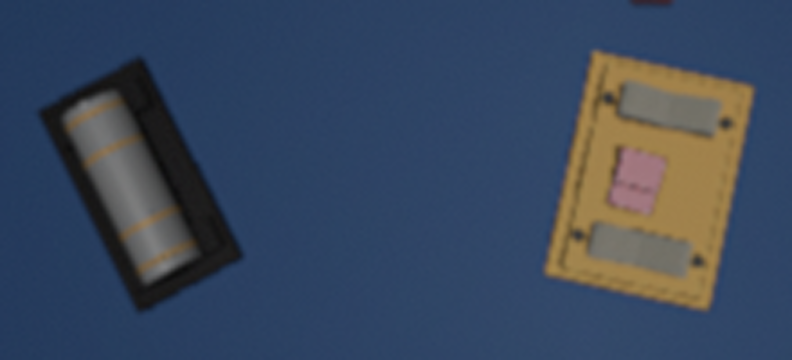

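Top crop: nest and lens centre at (140,185), axis tilted. The two white vees are at (668,108) and (638,248), with chunk_a between them at (637,180). The measured sizes match the given ones, so I'll work out the move over the station.

```bash
cat >> h.py <<'E'
from scipy.spatial.transform import Rotation as Ro
def go(x,y,z,yaw):
    "tool row to bring grasp point to x,y,z with tool y at yaw deg (mod 180), pointing down"
    o=ctrl.observe(); w,a,b,c=o["orientation"]; R=Ro.from_quat([a,b,c,w])
    best=None
    for k in(0,180):
        p=np.radians(yaw+k); ty=np.array([np.cos(p),np.sin(p),0]); tz=np.array([0,0,-1.]); tx=np.cross(ty,tz)
        T=Ro.from_matrix(np.c_[tx,ty,tz]); rv=(R.inv()*T).as_rotvec()
        if best is None or np.linalg.norm(rv)<np.linalg.norm(best): best=rv
    d=R.inv().apply(np.array([x,y,z+.003])-o["tool_pos"])
    print("t",round(o["t"],2),"row",d.round(4),best.round(4),"rows",round(max(np.linalg.norm(d)/.0417,np.linalg.norm(best)/.125),1))
E
python3 -c "
from h import *
go(.52,-.035,.24,77.6)"
python3 jog.py '-.25 -.28 .005 0 0 0;-.25 -.28 .005 0 0 0;-.25 -.28 .005 0 0 0;-.25 -.28 .005 0 0 0;-.25 -.28 .005 0 0 0;-.25 -.28 .005 0 0 0;-.25 -.28 .005 0 0 0;-.5137 -.5618 .0103 0 0 -.02;-.5137 -.5618 .0103 0 0 -.02;-.5137 -.5618 .0103 0 0 -.02;-.5137 -.5618 .0103 0 0 -.02;-.5137 -.5618 .0103 0 0 -.02'; python3 -c "
from h import *
go(.52,-.035,.24,77.6)"
```

```text
t: 1.25
tool_pos: [0.3927, 0.1912, 0.2468]
orientation: [0.0, 0.108, 0.994, 0.001]
force: [1.6, 0.5, 0.2]
gripper_width: 0.998
gripper_force: 0.0
t 1.25 row [-0.1729 -0.1936  0.0037] [ 0.0011  0.0003 -0.    ] rows 6.2
```

```bash
python3 jog.py '-.173 -.194 .0037 0 0 0;-.173 -.194 .0037 0 0 0;-.173 -.194 .0037 0 0 0;-.173 -.194 .0037 0 0 0;-.173 -.194 .0037 0 0 0;-.173 -.194 .0037 0 0 0;-.173 -.194 .0037 0 0 0;-.173 -.194 .0037 0 0 0;-.173 -.194 .0037 0 0 0'; python3 - <<'E'
from h import *
print(ctrl.observe()["joint_pos"].round(2))
f=ctrl.grab_frame("wrist"); cv2.imwrite("pics/w1.png",f["img"][:,:,::-1])
c,_=ray(f,[0,0]); print("cam",c)
t=ctrl.grab_frame("top"); print("topcam",ray(t,[0,0])[0])
for c in blobs(f,(160,60,90),(179,255,255))+blobs(f,(10,120,90),(21,255,255),200): print(c.reshape(-1,2).mean(0),[list(rect(f,c,z,True)) for z in(.012,.024,.038,.074)])
E
```

```text
t: 2.0
tool_pos: [0.5192, -0.0334, 0.2426]
orientation: [-0.0, 0.109, 0.994, 0.0]
force: [-0.4, 0.1, -0.2]
gripper_width: 0.999
gripper_force: 0.0
[-0.56  0.21  0.63  1.87 -0.14  1.11  1.47]
cam [ 0.4472269  -0.01762986  0.36221234]
topcam [0.50772571 0.01963524 1.05530513]
[289.42424242 192.77272727] [[np.float64(530.8), np.float64(-30.6), np.float64(49.0), np.float64(31.4), np.float64(-12.9)], [np.float64(528.0), np.float64(-30.2), np.float64(47.3), np.float64(30.3), np.float64(-12.9)], [np.float64(524.6), np.float64(-29.7), np.float64(45.4), np.float64(29.0), np.float64(-12.9)], [np.float64(516.0), np.float64(-28.3), np.float64(40.3), np.float64(25.8), np.float64(-12.9)]]
[301.07843137 291.89215686] [[np.float64(658.0), np.float64(-43.7), np.float64(48.4), np.float64(30.7), np.float64(-1.1)], [np.float64(650.8), np.float64(-42.8), np.float64(46.7), np.float64(29.6), np.float64(-1.1)], [np.float64(642.3), np.float64(-41.7), np.float64(44.8), np.float64(28.4), np.float64(-1.1)], [np.float64(620.7), np.float64(-39.1), np.float64(39.8), np.float64(25.2), np.float64(-1.1)]]
[277.98843931 186.69364162] [[np.float64(522.2), np.float64(-40.5), np.float64(150.9), np.float64(108.0), np.float64(-12.5)], [np.float64(519.6), np.float64(-39.7), np.float64(145.8), np.float64(104.3), np.float64(-12.5)], [np.float64(516.6), np.float64(-38.8), np.float64(139.7), np.float64(100.0), np.float64(-12.5)], [np.float64(508.9), np.float64(-36.5), np.float64(124.2), np.float64(88.9), np.float64(-12.5)]]
```

View pics/w1.png

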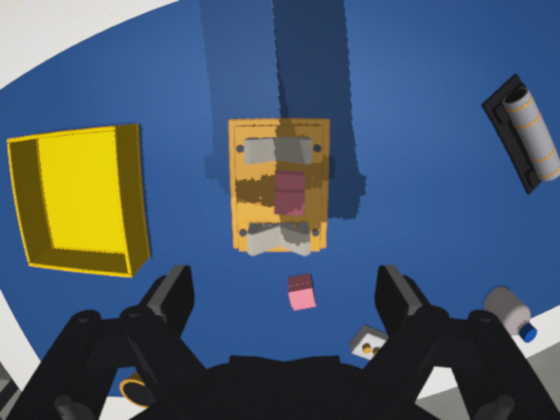

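Wrist view: station (278,187), chunk_a (289,193), chunk_b (301,292), with the bin on the left and the lens at top right. Both views agree: station (0.5215,-0.0405) at -12.4°, chunk_a (0.518,-0.029), chunk_b (0.655,-0.042). Next is grasping chunk_a.

```bash
python3 -c "
from h import *
go(.518,-.029,.060,77.1)"
```

```text
t 2.1 row [0.0012 0.0021 0.1796] [ 0.001  -0.0012  0.011 ] rows 4.3
```

```bash
python3 jog.py '.001 .003 .06 0 0 .011;.001 .003 .12 0 0 .011;.001 .003 .15 0 0 .011;.001 .003 .18 0 0 .011;.001 .003 .18 0 0 .011;.001 .003 .18 0 0 .011' && python3 jog.py '0 0 0 0 0 0;0 0 0 0 0 0;0 0 0 0 0 0;0 0 0 0 0 0;0 0 0 0 0 0;0 0 0 0 0 0;0 0 0 0 0 0;0 0 0 0 0 0' 0 30; python3 -c "
from h import *
go(.518,-.029,.18,77.1)
go(.474,-.286,.18,77.1)"
```

```text
t: 2.6
tool_pos: [0.5152, -0.0278, 0.0591]
orientation: [-0.004, 0.112, 0.994, -0.0]
force: [-0.1, -0.2, 0.6]
gripper_width: 0.998
gripper_force: 0.0
t: 3.27
tool_pos: [0.5201, -0.0301, 0.0637]
orientation: [0.001, 0.114, 0.994, 0.0]
force: [0.4, 0.4, 4.4]
gripper_width: 0.323
gripper_force: 37.0
t 3.27 row [ 0.002   0.0007 -0.1193] [ 0.0011  0.002  -0.0025] rows 2.9
t 3.27 row [-0.0131 -0.2596 -0.1196] [ 0.0011  0.002  -0.0025] rows 6.9
```

```bash
python3 jog.py '0 0 -.04 0 0 0;0 0 -.08 0 0 0;0 0 -.12 0 0 0;-.013 -.04 -.12 0 0 0;-.013 -.08 -.12 0 0 0;-.03 -.26 -.12 0 0 0;-.04 -.26 -.12 0 0 0;-.04 -.26 -.12 0 0 0;-.04 -.26 -.12 0 0 0;-.04 -.26 -.12 0 0 0;-.04 -.26 -.12 0 0 0' ; python3 -c "
from h import *
go(.508,-.294,.045,76.7)
f=ctrl.grab_frame('top');print([rect(f,c,.06) for c in blobs(f,(22,150,60),(32,255,255))])"
```

```text
t: 4.18
tool_pos: [0.4967, -0.2987, 0.1828]
orientation: [-0.0, 0.118, 0.993, -0.002]
force: [0.4, 0.0, 0.1]
gripper_width: 0.321
gripper_force: 36.4
t 4.18 row [-0.01    0.0078  0.1347] [-0.0041 -0.0005 -0.0043] rows 3.2
[array([ 473.7, -286.2,  171.2,  167.2,   76.8])]
```

```bash
python3 jog.py '-.01 .005 .03 0 0 0;-.01 .005 .07 0 0 0;-.01 .005 .11 0 0 0;-.01 .005 .135 0 0 0;-.01 .005 .135 0 0 0;-.01 .005 .135 0 0 0' && python3 jog.py '0 0 0 0 0 0;0 0 0 0 0 0;0 0 0 0 0 0;0 0 0 0 0 0;0 0 0 0 0 0;0 0 -.04 0 0 0;0 0 -.08 0 0 0;0 0 -.12 0 0 0;0 0 -.13 0 0 0' 1; python3 -c "
from h import *
go(.655,-.042,.15,89.5)
f=ctrl.grab_frame('top');print([rect(f,c,.03) for c in blobs(f,(160,60,60),(179,255,255))])"
```

```text
t: 4.73
tool_pos: [0.5097, -0.2879, 0.0467]
orientation: [-0.002, 0.113, 0.994, 0.001]
force: [0.4, -1.1, 1.1]
gripper_width: 0.322
gripper_force: 36.4
t: 5.48
tool_pos: [0.5131, -0.2927, 0.1846]
orientation: [0.005, 0.114, 0.993, -0.002]
force: [0.7, -2.0, 0.6]
gripper_width: 1.0
gripper_force: 0.0
t 5.48 row [-0.0811  0.2764  0.032 ] [-0.0032  0.0108 -0.2199] rows 7.0
[array([ 6.538e+02, -4.250e+01,  3.590e+01,  2.850e+01, -2.000e-01]), array([ 503.6, -289. ,   30.6,   19.3,   76. ])]
```

```bash
python3 jog.py '-.081 .276 .03 0 0 -.22;-.081 .276 .03 0 0 -.22;-.081 .276 .03 0 0 -.22;-.081 .276 .03 0 0 -.22;-.081 .276 .03 0 0 -.22;-.081 .276 .03 0 0 -.22;-.081 .276 .03 0 0 -.22;-.081 .276 .03 0 0 -.22;-.081 .276 .03 0 0 -.22;-.081 .276 .03 0 0 -.22'; python3 - <<'E'
from h import *
go(.655,-.042,.026,89.5)
f=ctrl.grab_frame("wrist")
for c in blobs(f,(160,60,90),(179,255,255)): print(c.reshape(-1,2).mean(0),rect(f,c,.024,True),rect(f,c,.038,True))
E
```

```text
t: 6.37
tool_pos: [0.6507, -0.04, 0.147]
orientation: [-0.001, 0.004, 1.0, -0.0]
force: [0.1, -0.6, -0.4]
gripper_width: 0.999
gripper_force: 0.0
t 6.37 row [-0.0045 -0.0019  0.118 ] [-0.0009 -0.0017  0.0011] rows 2.8
[281.75625 215.8125 ] [ 6.541e+02 -4.240e+01  4.030e+01  2.930e+01 -4.000e-01] [ 6.497e+02 -4.230e+01  3.800e+01  2.760e+01 -4.000e-01]
[19.89130435 72.9057971 ] [ 511.8 -291.1   61.4   35.6   75.2] [ 515.6 -276.5   57.8   33.6   75.2]
```

```bash
python3 jog.py '-.003 -.002 .03 0 0 0;-.003 -.002 .06 0 0 0;-.003 -.002 .09 0 0 0;-.003 -.002 .118 0 0 0;-.003 -.002 .118 0 0 0;-.003 -.002 .118 0 0 0' && python3 jog.py '0 0 0 0 0 0;0 0 0 0 0 0;0 0 0 0 0 0;0 0 0 0 0 0;0 0 0 0 0 0;0 0 0 0 0 0;0 0 0 0 0 0;0 0 0 0 0 0;0 0 -.04 0 0 0;0 0 -.08 0 0 0;0 0 -.12 0 0 0;0 0 -.16 0 0 0' 0 30; python3 -c "
from h import *
go(.440,-.278,.18,76.8)"
```

```text
t: 6.92
tool_pos: [0.6528, -0.0434, 0.029]
orientation: [-0.002, 0.005, 1.0, -0.0]
force: [0.5, 0.4, 0.7]
gripper_width: 1.001
gripper_force: 0.0
t: 7.92
tool_pos: [0.6538, -0.0415, 0.1913]
orientation: [-0.0, 0.004, 1.0, -0.0]
force: [1.1, 0.2, 0.4]
gripper_width: 0.321
gripper_force: 29.9
t 7.92 row [ 0.212  -0.2382  0.0085] [-2.000e-04 -9.000e-04  2.225e-01] rows 7.6
```

```bash
python3 jog.py '.212 -.238 .008 0 0 .222;.212 -.238 .008 0 0 .222;.212 -.238 .008 0 0 .222;.212 -.238 .008 0 0 .222;.212 -.238 .008 0 0 .222;.212 -.238 .008 0 0 .222;.212 -.238 .008 0 0 .222;.212 -.238 .008 0 0 .222;.212 -.238 .008 0 0 .222;.212 -.238 .008 0 0 .222;.212 -.238 .008 0 0 .222'; python3 -c "
from h import *
go(.440,-.278,.05,76.8)"
```

```text
t: 8.83
tool_pos: [0.4413, -0.277, 0.1818]
orientation: [0.0, 0.114, 0.993, 0.0]
force: [0.2, 0.0, -0.2]
gripper_width: 0.321
gripper_force: 29.9
t 8.83 row [ 0.0011 -0.0014  0.1288] [0.0009 0.0004 0.0014] rows 3.1
```

```bash
python3 jog.py '0 0 .04 0 0 0;0 0 .08 0 0 0;0 0 .11 0 0 0;0 0 .127 0 0 0;0 0 .127 0 0 0;0 0 .127 0 0 0' && python3 jog.py '0 0 0 0 0 0;0 0 0 0 0 0;0 0 0 0 0 0;0 0 0 0 0 0;0 0 0 0 0 0;0 0 -.04 0 0 0;0 0 -.08 0 0 0;0 0 -.12 0 0 0;0 0 -.12 0 0 0' 1; python3 - <<'E'
from h import *
go(.517,.293,.15,118.6)
f=ctrl.grab_frame('top');print([rect(f,c,.03) for c in blobs(f,(160,60,60),(179,255,255))])
f=ctrl.grab_frame('scene');print([rect(f,c,.02) for c in blobs(f,(160,60,60),(179,255,255))])
cv2.imwrite("pics/s2.png",f["img"][:,:,::-1])
E
```

```text
t: 9.33
tool_pos: [0.4413, -0.2764, 0.0541]
orientation: [-0.001, 0.113, 0.994, 0.0]
force: [1.6, -0.3, -0.8]
gripper_width: 0.32
gripper_force: 29.9
t: 10.08
tool_pos: [0.4445, -0.2812, 0.1822]
orientation: [0.007, 0.115, 0.993, -0.002]
force: [0.9, -0.2, 0.8]
gripper_width: 1.002
gripper_force: 0.0
t 10.08 row [0.0611 0.5756 0.0272] [-0.007   0.0125 -0.7298] rows 13.9
[array([ 510.4, -289.7,   33.8,   32.3,  -15.9])]
[array([ 443.2, -281.2,   64.6,   37.8,   53.9]), array([ 510.8, -293.3,   59. ,   38. ,   70.1])]
```

View pics/s2.png

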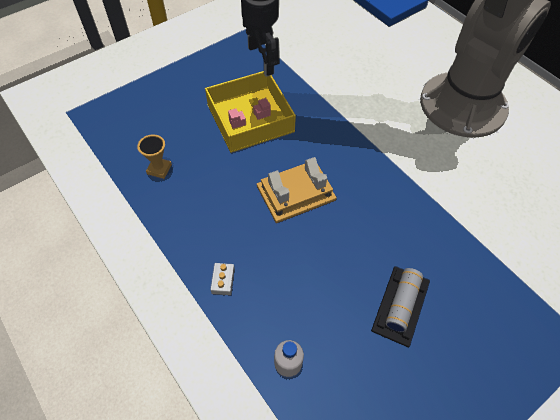

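Both chunks lie in the bin, at (236,118) and (262,108), and the cradle is clear. On to the lens.

```bash
python3 jog.py '.061 .575 0 0 0 -.73;.061 .575 0 0 0 -.73;.061 .575 0 0 0 -.73;.061 .575 0 0 0 -.73;.061 .575 0 0 0 -.73;.061 .575 0 0 0 -.73;.061 .575 0 0 0 -.73;.061 .575 0 0 0 -.73;.061 .575 0 0 0 -.73;.061 .575 0 0 0 -.73;.061 .575 0 0 0 -.73;.061 .575 0 0 0 -.73'; python3 -c "
from h import *
go(.517,.293,.18,118.6)"
```

```text
t: 11.18
tool_pos: [0.501, 0.22, 0.1732]
orientation: [-0.002, -0.248, 0.969, -0.0]
force: [1.3, 0.7, -0.2]
gripper_width: 0.996
gripper_force: 0.0
t 11.18 row [-0.049   0.0564 -0.0099] [ 0.0004 -0.0033  0.0013] rows 1.8
```

```bash
python3 jog.py '-.045 .056 -.01 0 0 0;-.049 .056 -.01 0 0 0;-.049 .056 -.01 0 0 0;-.049 .056 -.01 0 0 0;-.049 .056 -.01 0 0 0;-.049 .056 -.01 0 0 0'; python3 - <<'E'
from h import *
f=ctrl.grab_frame("wrist"); cv2.imwrite("pics/w3.png",f["img"][:,:,::-1])
g=ctrl.grab_frame("top")
for c in blobs(f,(0,0,80),(179,60,255),1000): print("grey",c.reshape(-1,2).mean(0).round(),rect(f,c,.028,True),rect(f,c,.035,True))
for c in blobs(f,(0,0,0),(179,255,45),1000): print("blk",c.reshape(-1,2).mean(0).round(),rect(f,c,.008,True))
print(ray(f,[0,0],True)[0])
E
```

```text
t: 11.68
tool_pos: [0.5181, 0.2885, 0.1838]
orientation: [-0.001, -0.246, 0.969, -0.001]
force: [1.0, -0.6, -0.3]
gripper_width: 1.0
gripper_force: 0.0
grey [511.  40.] [279.6 424.  197.  143.4 -46.3] [284.  419.7 192.  139.8 -46.3]
grey [538. 284.] [505.1 652.  356.  145.8  54.7] [503.8 641.8 346.9 142.   54.7]
grey [ 17. 350.] [1027.5  -11.8  503.7  111.8  -17.5] [1012.9   -5.1  490.9  108.9  -17.5]
grey [291. 206.] [520.  296.1  52.4  37.9  28.7] [518.3 295.   51.1  36.9  28.7]
grey [444. 396.] [670.8 625.5 181.8  65.1  59.9] [665.2 616.  177.1  63.4  59.9]
grey [122. 396.] [885.6 227.3 179.   53.6  -1.9] [874.6 227.9 174.5  52.2  -1.9]
blk [293. 365.] [ 790.4  420.3 1312.1  454.7  -60.9]
blk [315. 180.] [511.8 304.7 146.6  52.6  29.9]
[0.45354428 0.25341921 0.30354269]
```

View pics/w3.png

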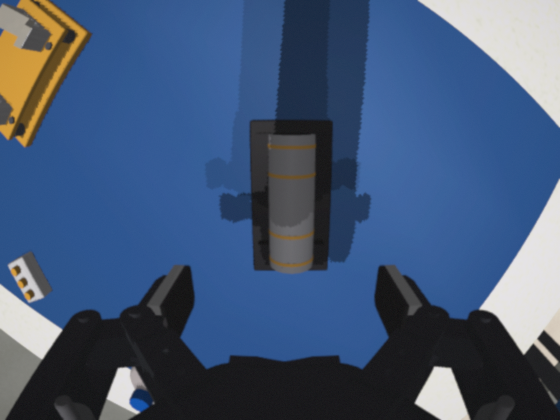

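Wrist view: barrel centred about (292,203), far end at row 133 and near end at row 272, sides at columns 268 and 316. Nest corners are (250,121), (331,121), (327,270), (254,270).

```bash
python3 - <<'E'
from h import *
f=ctrl.grab_frame("wrist")
n=plane(f,[(250,121),(331,121),(327,270),(254,270)],.008,True); print("nest",n.mean(0).round(4),n[:,:2].round(3).tolist())
e=plane(f,[(268,160),(316,160),(269,250),(315,250)],.028,True)
m1=e[:2].mean(0);m2=e[2:].mean(0);d=m2-m1;print("axis",m1.round(4),m2.round(4),np.degrees(np.arctan2(d[1],d[0])),"w",np.linalg.norm(e[0]-e[1]))
u=np.array([np.cos(np.radians(28.6)),np.sin(np.radians(28.6))]);v=np.array([-u[1],u[0]])
for P in(n[:,:2].mean(0),m1[:2],m2[:2],np.array([.5174,.2932])): print("along,across",P@u,P@v)
for px in((292,133),(292,272),(292,147),(292,267),(292,176),(292,237)): print(px,[(plane(f,px,z,True)[0,:2]@u).round(4) for z in(.028,.048)])
go(.5174,.2932,.032,118.6)
E
```

```text
nest [0.5193 0.296  0.008 ] [[0.472, 0.228], [0.437, 0.292], [0.566, 0.364], [0.602, 0.299]]
axis [0.4834 0.2771 0.028 ] [0.5562 0.3174 0.028 ] 28.947445355133908 w 0.04104869527672498
along,across 0.5976276720062926 0.011285321214247718
along,across 0.5570912494790249 0.011898471814994982
along,across 0.6403066250962108 0.012403101482087175
along,across 0.594620844234623 0.009749441097013978
(292, 133) [np.float64(0.534), np.float64(0.533)]
(292, 272) [np.float64(0.6632), np.float64(0.6528)]
(292, 147) [np.float64(0.546), np.float64(0.5441)]
(292, 267) [np.float64(0.6578), np.float64(0.6478)]
(292, 176) [np.float64(0.5711), np.float64(0.5674)]
(292, 237) [np.float64(0.6273), np.float64(0.6195)]
t 11.83 row [-0.001   0.0041  0.1496] [-0.0002 -0.0009 -0.0013] rows 3.6
```

```bash
python3 jog.py '-.001 .005 .03 0 0 0;-.001 .005 .06 0 0 0;-.001 .005 .09 0 0 0;-.001 .005 .12 0 0 0;-.001 .005 .15 0 0 0;-.001 .005 .15 0 0 0;-.001 .005 .15 0 0 0'; python3 -c "
from h import *
go(.5169,.2949,.032,118.6)"
```

```text
t: 12.42
tool_pos: [0.5162, 0.2945, 0.034]
orientation: [-0.002, -0.247, 0.969, -0.001]
force: [0.6, 0.6, -0.3]
gripper_width: 1.001
gripper_force: 0.0
t 12.42 row [-0.0008 -0.     -0.001 ] [-0.0005 -0.0034  0.0001] rows 0.0
```

```bash
python3 jog.py '0 0 0 0 0 0;0 0 0 0 0 0;0 0 0 0 0 0;0 0 0 0 0 0;0 0 0 0 0 0;0 0 0 0 0 0;0 0 0 0 0 0;0 0 0 0 0 0' 0 30;  python3 jog.py '0 0 -.02 0 0 0;0 0 -.05 0 0 0;0 0 -.08 0 0 0;0 0 -.12 0 0 0;0 0 -.14 0 0 0;0 0 -.14 0 0 0;0 0 -.14 0 0 0;0 0 -.14 0 0 0'; python3 -c "
from h import *
go(.5215,-.0405,.16,77.6)"
```

```text
t: 13.08
tool_pos: [0.5182, 0.2964, 0.0368]
orientation: [0.001, -0.247, 0.969, 0.001]
force: [-0.7, -1.2, 5.9]
gripper_width: 0.461
gripper_force: 29.7
t: 13.75
tool_pos: [0.5158, 0.2954, 0.1735]
orientation: [-0.001, -0.248, 0.969, -0.0]
force: [0.7, 0.5, -3.1]
gripper_width: 0.458
gripper_force: 31.7
t 13.75 row [ 0.1561 -0.2974  0.0109] [-0.0009 -0.0027  0.7169] rows 8.1
```

```bash
python3 jog.py '.156 -.297 0 0 0 .717;.156 -.297 0 0 0 .717;.156 -.297 0 0 0 .717;.156 -.297 0 0 0 .717;.156 -.297 0 0 0 .717;.156 -.297 0 0 0 .717;.156 -.297 0 0 0 .717;.156 -.297 0 0 0 .717;.156 -.297 0 0 0 .717;.156 -.297 0 0 0 .717;.156 -.297 0 0 0 .717;.156 -.297 0 0 0 .717'; python3 - <<'E'
from h import *
go(.5215,-.0405,.16,77.6)
f=ctrl.grab_frame("wrist"); cv2.imwrite("pics/w4.png",f["img"][:,:,::-1])
E
```

```text
t: 14.75
tool_pos: [0.5219, -0.0379, 0.1736]
orientation: [-0.001, 0.107, 0.994, 0.0]
force: [-0.8, -0.0, -2.4]
gripper_width: 0.459
gripper_force: 31.6
t 14.75 row [-0.0001 -0.0026  0.0106] [-0.0001 -0.0026  0.0019] rows 0.3
```

View pics/w4.png

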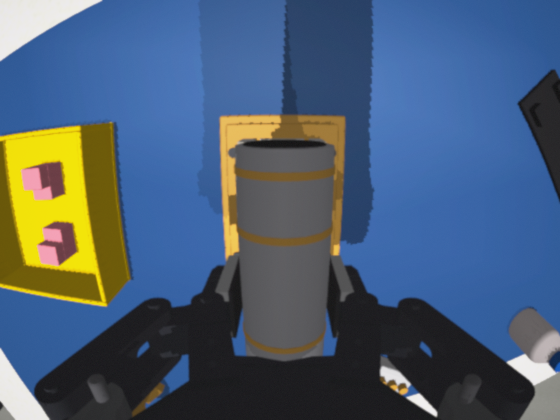

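The lens is held centred, columns 237–333, with its far end at row 145 over the station. Corners of the station's far edge are (221,116) and (344,117).

```bash
python3 - <<'E'
from h import *
f=ctrl.grab_frame("wrist")
a=np.radians(-12.4);u=np.array([np.cos(a),np.sin(a)]);v=np.array([-u[1],u[0]])
S=np.array([.5215,-.0405]);print("seat",S@u,S@v)
n=plane(f,[(221,116),(344,117)],.012,True)[:,:2]; print("edge along (expect seat-.075)",n@u,"mid across",n.mean(0)@v,"w",np.ptp(n@v))
e=plane(f,[(237,190),(333,190),(240,290),(328,290)],.165,True)[:,:2]; print("lens sides across",e@v,(e[0]+e[1])@v/2,(e[2]+e[3])@v/2)
print("far end along (expect seat-.06)",plane(f,(285,143),.18,True)[:,:2]@u,plane(f,(285,150),.165,True)[:,:2]@u)
o=ctrl.observe();print("tcp",o["tool_pos"][:2]@u,o["tool_pos"][:2]@v)
go(.5215,-.0405,.087,77.6)
g=ctrl.grab_frame("top")
for c in blobs(g,(10,120,90),(21,255,255),100): print(rect(g,c,.012))
E
```

```text
seat 0.5180313739015345 0.07242924584508965
edge along (expect seat-.075) [0.44356738 0.44416817] mid across 0.07329290822541396 w 0.10622265704071035
lens sides across [0.05574779 0.094955   0.05494465 0.0952537 ] 0.07535139772417729 0.07509917704090044
far end along (expect seat-.06) [0.45395994] [0.45799046]
tcp 0.5182875425271688 0.07534757706635518
t 14.85 row [ 0.0001 -0.0029  0.0841] [ 0.0001 -0.0015  0.0028] rows 2.0
[ 754.5 -306.5   63.1   58.7  -45.7]
```

```bash
python3 jog.py '0 -.0025 .02 0 0 0;0 -.0025 .05 0 0 0;0 -.0025 .07 0 0 0;0 -.0025 .08 0 0 0;0 -.0025 .084 0 0 0;0 -.0025 .085 0 0 0;0 -.0025 .085 0 0 0;0 -.0025 .085 0 0 0;0 -.0025 .085 0 0 0'; python3 jog.py '0 0 .001 0 0 0;0 0 .002 0 0 0;0 0 .002 0 0 0;0 0 .002 0 0 0'
```

```text
t: 15.65
tool_pos: [0.5231, -0.042, 0.091]
orientation: [0.001, 0.108, 0.994, 0.0]
force: [-0.9, -0.2, -2.9]
gripper_width: 0.45
gripper_force: 31.6
t: 15.98
tool_pos: [0.5221, -0.042, 0.0879]
orientation: [0.0, 0.108, 0.994, 0.0]
force: [-0.7, 0.5, -2.0]
gripper_width: 0.455
gripper_force: 31.6
```

```bash
python3 jog.py '0 0 .001 0 0 0;0 0 .001 0 0 0;0 0 .001 0 0 0';python3 jog.py '0 0 .001 0 0 0;0 0 .001 0 0 0;0 0 .001 0 0 0';python3 jog.py '0 0 .001 0 0 0;0 0 .001 0 0 0;0 0 .001 0 0 0'
```

```text
t: 16.23
tool_pos: [0.5222, -0.042, 0.0869]
orientation: [0.0, 0.108, 0.994, 0.0]
force: [0.2, 0.2, -1.8]
gripper_width: 0.454
gripper_force: 31.7
t: 16.48
tool_pos: [0.5225, -0.0416, 0.0862]
orientation: [0.0, 0.108, 0.994, 0.0]
force: [-0.2, 1.7, 1.0]
gripper_width: 0.453
gripper_force: 32.0
t: 16.73
tool_pos: [0.5225, -0.0417, 0.0851]
orientation: [0.0, 0.108, 0.994, 0.0]
force: [-1.1, 1.9, 3.0]
gripper_width: 0.458
gripper_force: 32.1
```

```bash
python3 jog.py '0 0 0 0 0 0;0 0 0 0 0 0;0 0 0 0 0 0;0 0 0 0 0 0;0 0 0 0 0 0;0 0 -.015 0 0 0;0 0 -.03 0 0 0;0 0 -.05 0 0 0;0 0 -.065 0 0 0;0 0 -.065 0 0 0;0 0 -.065 0 0 0' 1 20; python3 jog.py '0 0 0 0 0 0;0 0 0 0 0 0;0 0 0 0 0 0;0 0 0 0 0 0;0 0 0 0 0 0;0 0 0 0 0 0;0 0 0 0 0 0;0 0 0 0 0 0;0 0 0 0 0 0' 0; python3 - <<'E'
from h import *
f=ctrl.grab_frame("wrist"); g=ctrl.grab_frame("scene")
im=np.vstack([f["img"][80:380,130:430],cv2.resize(g["img"][140:240,230:360],(300,231),interpolation=cv2.INTER_CUBIC)])
cv2.imwrite("pics/w5.png",im[:,:,::-1])
E
```

```text
t: 17.65
tool_pos: [0.5225, -0.042, 0.1502]
orientation: [0.001, 0.108, 0.994, 0.0]
force: [-1.1, -0.4, 0.3]
gripper_width: 1.0
gripper_force: 0.0
t: 18.4
tool_pos: [0.5222, -0.042, 0.1499]
orientation: [0.0, 0.108, 0.994, 0.0]
force: [-0.2, 0.0, -0.2]
gripper_width: 0.001
gripper_force: 0.0
```

View pics/w5.png

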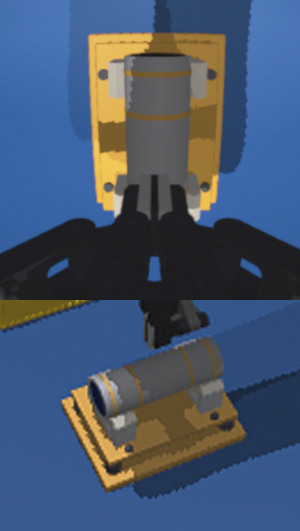

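The lens lies in both vees: wrist columns 257–320, centred between the vee ends at columns 240 and 345. The shut fingertips are over its top.

```bash
python3 - <<'E'
from h import *
f=ctrl.grab_frame("wrist")
a=np.radians(-12.4);u=np.array([np.cos(a),np.sin(a)]);v=np.array([-u[1],u[0]])
hsv=cv2.cvtColor(f["img"],cv2.COLOR_RGB2HSV)
for r in(165,180,215,230): 
    # barrel edges: saturation/value along row
    e=np.where(hsv[r,235:345,1]<60)[0]+235; p=plane(f,[(e.min(),r),(e.max()+1,r)],.076,True)[:,:2]@v
    print(r,e.min(),e.max(),p.round(4),p.mean().round(4))
print("far end",plane(f,(288,135),.094,True)[:,:2]@u, "want .458")
o=ctrl.observe();print("tcp",o["tool_pos"][:2]@u,o["tool_pos"][:2]@v)
E
python3 jog.py '0 0 .01 0 0 0;0 0 .02 0 0 0;0 0 .026 0 0 0;0 0 .026 0 0 0;0 0 .026 0 0 0;0 0 .026 0 0 0'
```

```text
165 239 335 [0.0436 0.1022] 0.0729
180 256 318 [0.0538 0.0921] 0.0729
215 256 318 [0.0533 0.0927] 0.073
230 257 317 [0.0536 0.0924] 0.073
far end [0.4557348] want .458
tcp 0.5189904196504167 0.0710861830945126
t: 19.05
tool_pos: [0.5222, -0.0421, 0.1237]
orientation: [-0.0, 0.108, 0.994, -0.0]
force: [-0.6, 0.2, 0.5]
gripper_width: -0.002
gripper_force: 0.0
```

```bash
python3 jog.py '0 .002 0 0 0 0;0 .002 .002 0 0 0;0 .002 .004 0 0 0;0 .002 .004 0 0 0;0 .002 .004 0 0 0'; python3 jog.py '0 0 .001 0 0 0;0 0 .001 0 0 0;0 0 .001 0 0 0';python3 jog.py '0 0 .001 0 0 0;0 0 .001 0 0 0;0 0 .001 0 0 0'
```

```text
t: 19.47
tool_pos: [0.5225, -0.04, 0.1198]
orientation: [-0.0, 0.108, 0.994, 0.0]
force: [0.5, 0.6, -1.0]
gripper_width: -0.002
gripper_force: 0.0
t: 19.72
tool_pos: [0.5225, -0.0401, 0.1189]
orientation: [0.0, 0.108, 0.994, 0.0]
force: [0.1, 0.7, -0.4]
gripper_width: -0.002
gripper_force: 0.0
t: 19.97
tool_pos: [0.5228, -0.0401, 0.118]
orientation: [0.0, 0.108, 0.994, 0.0]
force: [-1.2, -0.1, 1.9]
gripper_width: 0.0
gripper_force: 0.8
```

Contact at about 0.118, as expected. Pressing in small steps.

```bash
python3 jog.py '0 0 .001 0 0 0;0 0 .002 0 0 0;0 0 .002 0 0 0;0 0 .002 0 0 0';python3 jog.py '0 0 .001 0 0 0;0 0 .002 0 0 0;0 0 .002 0 0 0;0 0 .002 0 0 0'
```

```text
t: 20.3
tool_pos: [0.5227, -0.0401, 0.116]
orientation: [0.0, 0.108, 0.994, 0.0]
force: [0.0, 0.2, 2.8]
gripper_width: -0.005
gripper_force: 1.8
t: 20.63
tool_pos: [0.5228, -0.0401, 0.1141]
orientation: [0.0, 0.108, 0.994, 0.0]
force: [-1.0, -0.1, 5.3]
gripper_width: 0.001
gripper_force: 2.7
```

```bash
python3 jog.py '0 0 .001 0 0 0;0 0 .002 0 0 0;0 0 .003 0 0 0;0 0 .003 0 0 0;0 0 .003 0 0 0;0 0 .003 0 0 0'; python3 - <<'E'
from h import *
f=ctrl.grab_frame("wrist"); g=ctrl.grab_frame("scene")
im=np.vstack([f["img"][80:380,130:430],cv2.resize(g["img"][140:240,230:360],(300,231),interpolation=cv2.INTER_CUBIC)])
cv2.imwrite("pics/w6.png",im[:,:,::-1])
for i in range(5):
    ctrl.grab_frame("top"); o=ctrl.observe(); print(o["tool_pos"].round(4),o["force"].round(1))
E
```

```text
t: 21.13
tool_pos: [0.5228, -0.0401, 0.1114]
orientation: [0.0, 0.108, 0.994, 0.0]
force: [-0.9, -0.9, 8.5]
gripper_width: -0.001
gripper_force: 4.0
[ 0.5228 -0.0401  0.1114] [-1.8  0.1  8. ]
[ 0.5228 -0.0401  0.1114] [-2.2  0.4  7.8]
[ 0.5228 -0.0401  0.1114] [-2.6 -0.6  8.3]
[ 0.5228 -0.0401  0.1114] [-1.3  0.3  6.9]
[ 0.5228 -0.0401  0.1114] [-0.9  0.5  7.8]
```

View pics/w6.png

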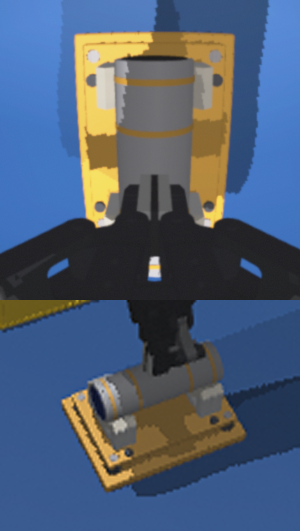

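The lens sits level in both vees with the fingertips bearing on its middle. The ~8 N push and the 6.5–7 mm of travel since contact both match a half-sunk cradle. Handing in.

```bash
python3 -c "
from cell import ctrl
print(ctrl.sign_off())"
```

```text
the job is handed in; nothing more can be done
None
```

I handed the job in at about 21 s of the 72 s limit, with both chunks in the bin and the lens seated in both vees, pressed about 7 mm down (of 14 mm) with about 8 N; the sink depth is worked out from tool travel and force, the individual vee-face loads were not measured, and no verdict was returned.

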